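# Slide the folding spatula home into its bench holder

## Robot

A 6-joint arm with a two-finger parallel gripper is mounted at the origin on the work surface. World frame = base frame: x ahead of the robot, y to its left, z up, the work surface at z = 0. Lengths are in m, angles in rad, forces in N, time in s.
With the tool pointing down it reaches from about 0.35 to 0.975 m from the base axis. Payload 4.9 kg.
Tool frame: the origin (TCP) lies at the very end of the fingers, on their centre line; the grasp point (between the pads) lies 19 mm behind it; z points along the fingers, y is the line along which they close (so a half turn about z gives the same grasp; the last joint's range is limited). The gripper opens to 85 mm and grips with 20 to 120 N. Pads are 22 mm wide; open, the fingers measure 114 mm over their backs; the gripper's body (76 mm by 85 mm) begins 54 mm behind the grasp point. The pads swing forward as they close: fully open they stand 13 mm farther back than shut.
Start: joints at [-1.248, 0.053, 1.613, -0, 1.476, -0.119], TCP at [0.267, -0.565, 0.231] pointing down, gripper open.
Joint ranges: [-3.01, 3.01], [-1.01, 2.22], [0.06, 2.58], [-1.02, 4.17], [0.09, 2.62], [-3.14, 3.14]. Speed limits (rad/s): [2.57, 2.57, 3.14, 3.14, 3.14, 3.14].

## Interface

Orientations are given as a rotation vector (axis times angle).
In Python, from station import get_obs, get_image, get_calibration, finish_job gives the robot as it stands.
- The arm moves only by the tool servo_tool, never from a script. Its argument "increments" is a list of rows, each a list of 5 numbers: the opening, from 0 (shut) to 1 (fully open), then the shift along the tool's x, y, z in mm, then the turn about the tool's z in degrees. In form: [[jaw, tx, ty, tz, spin], ...]. A call has 1 to 12 rows; each row shifts and turns the commanded pose from where the row before left it, along the tool's axes as they then stand; what a row does not reach is not made up. A row lasts 1/8 s, in which the tool goes at most 62.5 mm and 10.7 degrees, less where a joint would pass 70% of its speed; a pose out of reach is approached as far as the arm can. A call is refused whole if a number of a shift passes 62.5 or a number of a turn 10.7, either way. A call with a gripper value outside its range is refused whole. The fingers move at their own pace and stop on an object; "force" is the grip in N (left out, the last holds). Time passes only in rows, so rows that do not move let the fingers close. It gives the time, the measured TCP pose, the force, the opening and the grip force at its end, in the units of the state.
- get_obs(): the state, without advancing time (a new reading comes with each control period).
- get_image(name): name is "scene" or "top"; returns the picture (384x512x3 uint8, red, green, blue); there is no depth.
- get_calibration(name): a dict with "fx", "fy", "cx", "cy" (pixels), "dist_coeffs" ([k1, k2, p1, p2, k3] as OpenCV has them; the pictures are not rectified), "R" (3x3) and "t" (3): a world point X has camera coordinates R X + t. Camera axes: x right, y down, z forward; pixel columns grow to the right and rows downward; lengths in m; the calibration is good to about 2 mm. A picture is of the moment at which its call begins. get_calibration takes no time and is no camera call.
- finish_job(): hands the job in; it is judged then, once.
The state is a dict: "t": time; "q": joint angles; "dq": joint speeds; "effort": joint torques, N m; "tool_pos": TCP position; "tool_rot": TCP orientation; "contact_force": force on the tool from outside, world axes, zero at the start; "wrist_torque": the same for the moment, N m; "opening": finger opening in m; "grip_force": force on a finger pad.
Only numpy, scipy, OpenCV 4.12 (cv2) and the standard library are available. Lean on these libraries where they do the work, as an engineer would, in place of code of your own. Each camera call takes 0.05 s, during which the arm holds its last target. There are 200 camera calls.

## Task

Pick up the flat folding spatula from the green mat and slide its blade, tip first and handle side up, into the slot of the wooden holder, fully home until the front of its handle meets the block. Let go and leave it there; leave the gift box, the glue jar and the brush where they are.

Things in the scene. Friction and masses are not known exactly. Their poses are not given: they have to be found in the camera images.
- spatula: folding spatula, 210 mm, about 0.14 kg: aluminium blade 44 mm wide, 4 thick, round tip; behind it a brown wooden handle 100 long, 26 wide, 28 high from the shared flat underside, gripped across from above. Starts flat on the mat, handle side up, blade roughly towards the robot. Origin: underside, below handle centre; +x to the tip, +z up. Handle x -50 to +50, bare blade +50 to +160 mm
- spatula_tip (a point): end of the spatula's rounded tip (radius 22 mm), at mid thickness: 160 mm ahead of the spatula's origin along its +x, 2 mm above its underside; same axes
- holder: fixed wooden stepped block on the bench, 84 mm wide (y), 160 long (x), its slot mouth facing away from the robot. Tall part 80 high, 125 long, with the slot right through it along x; outside the mouth the lower part sticks out 35 mm as a step level with the slot floor. Origin: on the bench below the mouth's middle, in the plane of the tall part's face; +x out of the mouth over the step, z up
- slot_mouth (a point): middle of the slot floor at the mouth, 40 mm above the holder's origin, same axes. The slot is 52 mm wide, 10 high (40 to 50 mm above the bench). The blade goes in along -x, the spatula's +x along the slot's -x. Home, the handle's front end touches the face above the mouth: spatula origin 50 mm out along +x, tip 110 mm in, underside on the slot floor and step
- mat: fixed green work mat, 320 x 240 mm, 4 mm thick, lying flat; origin below its centre, on the bench
- giftbox: bystander: closed white gift box, 90 x 90 x 36 mm, beyond the work; origin below its centre
- gluejar: bystander: closed white glue jar, 68 mm across, 85 mm high; origin below its centre
- brush: bystander: glue brush 180 mm long lying flat on the bench; origin below it, near its middle
There are look-alikes about, which are no part of the job. What is shaped like the spatula but red is not meant.

How it is judged:
By the outcome, as a careful person would: the job done as asked, in the order asked, and still so for the second after the job is handed in, with the robot touching nothing.
It also fails if it takes over 48 s, if anything falls off the work surface, if the arm or the gripper's body presses on something with over 40 N, if the wrist force passes 120 N, or if a joint passes its speed limit or range.

## Working session

There is one attempt and no reset: what is moved stays moved. The work goes in short steps, Python scripts to look and compute and a tool call to move; the robot and the scene stay as the last step left them, time stands still between calls to the robot, and variables do not carry over. Pictures are saved under pics/ and viewed, at most 10 in all, crops included, and the job is handed in when it is done.

Besides the shell and the picture viewer there is one more tool, called as a command line: name --pt "numbers of a row" for each row, then --argument value for the rest. servo_tool: Moves the arm, as the interface text tells. Its arguments: {"type":"object","properties":{"increments":{"type":"array"},"force":{"type":"number"}},"required":["increments"]}

```bash
mkdir -p pics
python3 - <<'E'
from station import *
import cv2,numpy as np
o=get_obs();print(o)
for n in("top","scene"):
    im=get_image(n);cv2.imwrite(f"pics/{n}0.png",im[...,::-1]);c=get_calibration(n)
    print(n,{k:np.round(v,4).tolist() for k,v in c.items()})
E
```

```text
{'t': 0.0, 'q': array([-1.24804076e+00,  5.33380819e-02,  1.61429545e+00, -1.24750593e-05,
        1.47601644e+00, -1.18973514e-01]), 'dq': array([-0.00031051, -0.00223149, -0.00046539, -0.0003443 ,  0.00038305,
        0.00065721]), 'effort': array([-6.50283819e-04, -3.93683982e+01, -3.70179498e+01, -1.23298000e-04,
        7.15169474e-03, -7.48839966e-06]), 'tool_pos': array([ 0.26700092, -0.56440259,  0.2300738 ]), 'tool_rot': array([-3.06328227e+00, -6.87792630e-01,  3.47881979e-04]), 'contact_force': array([ 1.04347483, -0.42113077, -0.2910564 ]), 'wrist_torque': array([-0.02299673,  0.05872857,  0.05946356]), 'grip_force': 0.0, 'opening': 0.08518454743022014}
top {'fx': 386.6828, 'fy': 386.6828, 'cx': 260.7551, 'cy': 187.1992, 'dist_coeffs': [-0.0507, 0.0, 0.0, 0.0, 0.0], 'R': [[0.003, -1.0, -0.0051], [-0.9963, -0.0026, -0.0857], [0.0857, 0.0054, -0.9963]], 't': [-0.0138, 0.4598, 1.392]}
scene {'fx': 363.0306, 'fy': 363.0306, 'cx': 253.4268, 'cy': 189.7336, 'dist_coeffs': [-0.0605, 0.0, 0.0, 0.0, 0.0], 'R': [[0.3822, 0.924, -0.014], [0.6869, -0.2942, -0.6646], [-0.6182, 0.2444, -0.7471]], 't': [-0.1566, -0.2602, 1.5966]}
```

View pics/top0.png

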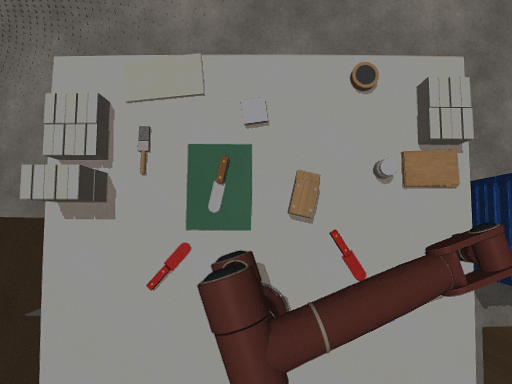

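View pics/scene0.png

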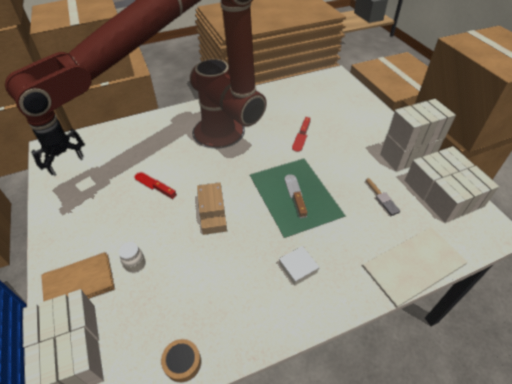

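Candidates for the spatula, in top-view pixels: brown-handled on the green mat (219,183), red at (170,266), red at (347,255). The one on the mat fits (brown handle, on the green mat, blade towards the robot). The holder is the block at (305,194); the flat thing at (431,168) is a plain board. I'll check both in an enlarged crop and measure.

```bash
cat > h.py <<'E'
import cv2,numpy as np
from station import get_calibration
def cal(n):
    c=get_calibration(n);K=np.array([[c['fx'],0,c['cx']],[0,c['fy'],c['cy']],[0,0,1]])
    return K,np.array(c['dist_coeffs']),np.array(c['R']),np.array(c['t'])
def ray(n,uv):
    K,d,R,t=cal(n);p=cv2.undistortPoints(np.float64(uv).reshape(-1,1,2),K,d)[:,0]
    return -R.T@t,np.c_[p,np.ones(len(p))]@R
def plane(n,uv,z):
    o,v=ray(n,uv);return o+v*((z-o[2])/v[:,2:])
def proj(n,X):
    K,d,R,t=cal(n);return cv2.projectPoints(np.float64(X).reshape(-1,1,3),cv2.Rodrigues(R)[0],t,K,d)[0][:,0]
E
python3 - <<'E'
import cv2,numpy as np
from h import *
a=cv2.imread('pics/top0.png');b=cv2.imread('pics/scene0.png')
f=lambda i,x,y,w,h:cv2.resize(i[y:y+h,x:x+w],(400,300),interpolation=cv2.INTER_CUBIC)
cv2.imwrite('pics/crop1.png',np.vstack([np.hstack([f(a,180,140,100,75),f(a,260,157,100,75)]),np.hstack([f(b,250,160,100,75),f(b,160,170,100,75)])]))
for n,im,roi in(('top',a,(187,145,65,84)),('scene',b,(262,165,70,65))):
    x,y,w,h=roi;c=im[y:y+h,x:x+w];B,G,R=[c[...,i].astype(int) for i in range(3)]
    for nm,m in(('brown',(R>G+25)),('blade',(R>100)&(abs(R-G)<25)&(abs(R-B)<40))):
        m=m.astype(np.uint8);k,l,s,cen=cv2.connectedComponentsWithStats(m);i=1+np.argmax(s[1:,4])
        ys,xs=np.where(l==i);r=cv2.minAreaRect(np.c_[xs+x,ys+y].astype(np.float32))
        print(n,nm,s[i,4],cen[i]+[x,y],cv2.boxPoints(r).round(1).tolist())
for n,im,(x,y,w,h) in(('top',a,(270,160,70,70)),('scene',b,(185,172,55,70))):
    c=cv2.cvtColor(im[y:y+h,x:x+w],cv2.COLOR_BGR2HSV);m=((c[...,1]>70)&(c[...,0]<25)).astype(np.uint8)
    k,l,s,cen=cv2.connectedComponentsWithStats(m);i=1+np.argmax(s[1:,4])
    ys,xs=np.where(l==i);p=np.c_[xs+x,ys+y].astype(np.float32)
    print(n,'holder',s[i,4],cv2.approxPolyDP(cv2.convexHull(p),1.5,True)[:,0].tolist(),cv2.boxPoints(cv2.minAreaRect(p)).round(1).tolist())
E
```

```text
top brown 168 [221.63095238 169.14880952] [[215.39999389648438, 181.1999969482422], [221.39999389648438, 155.39999389648438], [227.89999389648438, 156.89999389648438], [222.0, 182.6999969482422]]
top blade 339 [215.7020649 196.7640118] [[206.1999969482422, 210.3000030517578], [213.60000610351562, 180.60000610351562], [225.10000610351562, 183.5], [217.6999969482422, 213.1999969482422]]
scene brown 136 [299.79411765 202.39705882] [[293.5, 192.5], [299.20001220703125, 190.60000610351562], [306.3999938964844, 212.1999969482422], [300.70001220703125, 214.10000610351562]]
scene blade 388 [323.60824742 175.43298969] [[309.0, 165.0], [331.0, 165.0], [331.0, 196.0], [309.0, 196.0]]
top holder 1031 [[319.0, 175.0], [319.0, 184.0], [312.0, 216.0], [289.0, 212.0], [297.0, 171.0]] [[288.0, 212.60000610351562], [297.20001220703125, 169.5], [321.1000061035156, 174.6999969482422], [311.8999938964844, 217.6999969482422]]
scene holder 1143 [[225.0, 230.0], [203.0, 233.0], [199.0, 212.0], [198.0, 186.0], [219.0, 183.0]] [[195.10000610351562, 185.6999969482422], [219.60000610351562, 182.1999969482422], [226.39999389648438, 230.10000610351562], [201.89999389648438, 233.60000610351562]]
```

View pics/crop1.png

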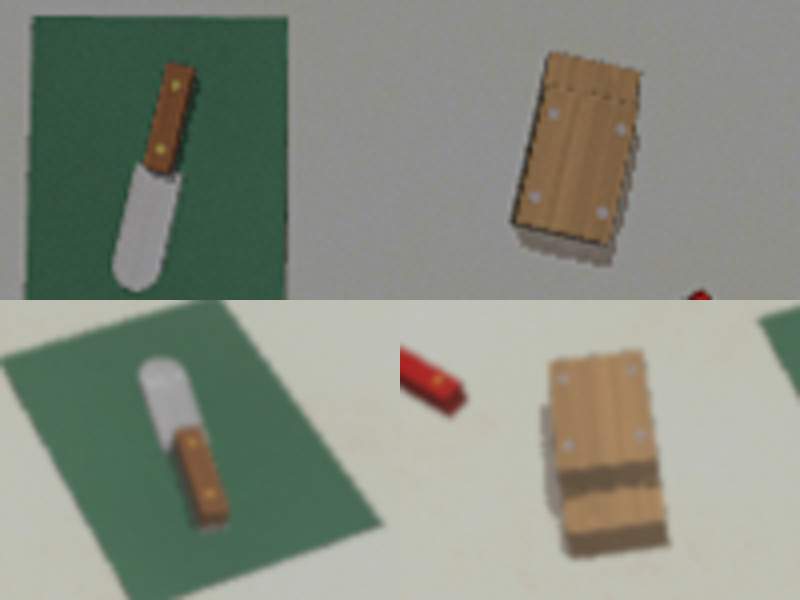

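The crop confirms both. Top left and bottom left show the brown-handled spatula on the mat, with its blade towards the robot. Top right and bottom right show the stepped holder, with its step away from the robot and four nails on top. Next I'll project the corner points and check them against the given sizes.

Run:
```python
import cv2,numpy as np
from h import *
T=lambda p,x,y:(np.float64(p)/4-0.375)+[x,y]
np.set_printoptions(precision=4,suppress=True)
g=lambda P:np.degrees(np.arctan2(P[1],P[0]))
# holder
tc=T([[115,222],[211,243],[145,87],[239,102]],260,157)   # near-left,near-right,mouth-left,mouth-right z=.08
ts=T([[148,52],[242,70]],260,157)                         # step far corners z=.04
tn=T([[153,114],[221,129],[135,197],[202,213]],260,157)
sn=T([[162,79],[231,70],[168,145],[240,136]],160,170)
sc=T([[148,61],[241,50],[160,171],[257,157]],160,170)
ss=T([[165,230],[266,218]],160,170)
for n,A,S,N in(('top',tc,ts,tn),('scene',sc,ss,sn)):
    P=plane(n,A,.08);Q=plane(n,S,.04);M=plane(n,N,.08)
    print(n,'tall',P[:,:2].tolist(),'\n widths',np.linalg.norm(P[1]-P[0]),np.linalg.norm(P[3]-P[2]),'len',np.linalg.norm((P[2]+P[3]-P[0]-P[1])/2),'ang',g((P[2]+P[3]-P[0]-P[1])))
    print(' step',Q[:,:2].tolist(),'w',np.linalg.norm(Q[1]-Q[0]),'mouth mid',(P[2]+P[3])[:2]/2,'step mid',(Q[0]+Q[1])[:2]/2,'near mid',(P[0]+P[1])[:2]/2)
    s=1 if n=='top' else -1
    print(' nails mid',M.mean(0)[:2],'angs',g(M[0]-M[2])if s>0 else g(M[2]-M[0]),g(M[1]-M[3])if s>0 else g(M[3]-M[1]),'cross',g(M[0]-M[1]),g(M[2]-M[3]))
# spatula: tip, handle ends
tp=plane('top',T([[134,291]],180,140),.006)
th=plane('top',T([[167,64],[195,68],[145,167],[173,172]],180,140),.032)
sp=plane('scene',T([[160,57]],250,160),.006)
sh=plane('scene',T([[176,131],[202,129],[200,517-300],[227,514-300]],250,160),.032)
nt=plane('top',T([[176,85],[160,149]],180,140),.032);ns=plane('scene',T([[193,142],[210,193]],250,160),.032)
for n,a,b,c in(('top',tp,th,nt),('scene',sp,sh,ns)):
    print(n,'tip',a[0],'handle mid',b.mean(0),'ends',(b[0]+b[1])[:2]/2,(b[2]+b[3])[:2]/2,'w',np.linalg.norm(b[1]-b[0]),'dist tip',np.linalg.norm((b.mean(0)-a[0])[:2]),'ang->tip',g(a[0]-b.mean(0)),'rivets',c[:,:2].tolist())
```

```text
top tall [[0.36797445141864155, -0.10911323521053808], [0.34995503190400296, -0.19244444729009413], [0.4859964671184015, -0.13572378834541338], [0.4730245673593, -0.21795313866438878]] 
 widths 0.08525720137497177 0.08324623857713308 len 0.12333040144927575 ang -12.198502920112025
 step [[0.5221659539923863, -0.14202999185638757], [0.5060410706161055, -0.22684300977229696]] w 0.08633226437377295 mouth mid [ 0.4795 -0.1768] step mid [ 0.5141 -0.1844] near mid [ 0.359  -0.1508]
 nails mid [ 0.4193 -0.164 ] angs -12.457550248171291 -13.175068344602229 cross 77.6479252496489 76.69184547339624
scene tall [[0.3498878961732348, -0.19011798014541098], [0.3697395609820098, -0.11048375050628548], [0.4720455154037254, -0.216098165569665], [0.4894554274625188, -0.13760985497787304]] 
 widths 0.08207130513094653 0.08039601941295677 len 0.12381746758483869 ang -12.383493706714631
 step [[0.5012646370169443, -0.22588542936806602], [0.5224222284816126, -0.14446246744150457]] w 0.08412694220925944 mouth mid [ 0.4808 -0.1769] step mid [ 0.5118 -0.1852] near mid [ 0.3598 -0.1503]
 nails mid [ 0.4187 -0.1641] angs -13.06911215983498 -12.977731821124824 cross -103.1374187342909 -103.82094916150135
top tip [0.3678 0.1621 0.006 ] handle mid [0.5248 0.1281 0.032 ] ends [0.5723 0.1187] [0.4773 0.1376] w 0.025878066511506696 dist tip 0.1606410839568619 ang->tip 167.76779305496828 rivets [[0.5547422515200041, 0.12301349269720424], [0.496041772728679, 0.13687255714429938]]
scene tip [0.3676 0.1694 0.006 ] handle mid [0.53   0.1276 0.032 ] ends [0.4823 0.1401] [0.5777 0.1151] w 0.02372908912184703 dist tip 0.16768330125448963 ang->tip 165.5761857501747 rivets [[0.4964876969957367, 0.13691273573006407], [0.5545301417374903, 0.12375910604425472]]
```

Both views agree to 1–2 mm, and the sizes match the task:

| Item | Position (m) | Direction |
|---|---|---|
| Slot mouth | (0.480, −0.177) | outward axis −12.6° |
| Spatula origin | (0.5255, 0.130) | +x at 167.0° |

I'll turn the tool's x axis to 167°, then travel.

servo_tool --pt "1 0 0 0 -10.6" --pt "1 0 0 0 -10.6" --pt "1 0 0 0 -10.6" --pt "1 0 0 0 -10.6" --pt "1 0 0 0 -10.6" --pt "1 0 0 0 -10.6" --pt "1 0 0 0 -10.6" --pt "1 0 0 0 -10.6" --pt "1 0 0 0 -10.6" --pt "1 0 0 0 -10.6" --pt "1 0 0 0 -10.6" --pt "1 0 0 0 -10.6"

```text
t: 1.6
tool_pos: [0.2671, -0.5646, 0.2306]
tool_rot: [-0.737, -3.053, -0.002]
contact_force: [0.1, 0.3, 0.2]
opening: 0.0854
grip_force: 0.0
```

servo_tool --pt "1 0 0 0 -10.5" --pt "1 0 0 0 -4" --pt "1 -10 70.0 0 0"

```text
out of range; nothing moved
```

servo_tool --pt "1 0 0 0 -10.5" --pt "1 0 0 0 -4" --pt "1 -8 60 0 0" --pt "1 -8 60 0 0" --pt "1 -8 60 0 0" --pt "1 -8 60 0 0" --pt "1 -8 60 0 0" --pt "1 -8 60 0 0" --pt "1 -8 60 0 0" --pt "1 -8 60 0 0" --pt "1 -8 60 0 0" --pt "1 -8 60 0 0"

```text
t: 3.1
tool_pos: [0.4801, 0.0037, 0.2311]
tool_rot: [0.355, 3.121, -0.0]
contact_force: [0.5, -0.0, -0.7]
opening: 0.0852
grip_force: 0.0
```

servo_tool --pt "1 -8 60 0 0" --pt "1 -8 60 0 0" --pt "1 0 15 0 0" --pt "1 0 0 0 0" --pt "1 0 0 0 0"

```text
t: 3.72
tool_pos: [0.5256, 0.1284, 0.2311]
tool_rot: [-0.357, -3.121, 0.001]
contact_force: [-0.4, -0.2, -0.8]
opening: 0.0853
grip_force: 0.0
```

```bash
cat > tgt.py <<'E'
import numpy as np,sys
from station import get_obs
from scipy.spatial.transform import Rotation as Ro
def go(p,yaw):
    o=get_obs();R=Ro.from_rotvec(o['tool_rot']).as_matrix();y=np.degrees(np.arctan2(R[1,0],R[0,0]))
    print('t',o['t'],'pos',o['tool_pos'].round(4),'yaw',y.round(2),'tilt',R[:,2].round(4),'F',o['contact_force'].round(1),'M',o['wrist_torque'].round(2),'q',o['q'].round(2),'grip',o['grip_force'],o['opening'])
    print('tool shift mm',(R.T@(np.array(p)-o['tool_pos'])*1e3).round(1),'spin',round(-(yaw-y),2))
E
python3 -c "
from tgt import *
go([.5255,.130,.0075],167.0)"
```

```text
t 3.725 pos [0.5256 0.1284 0.2311] yaw 166.93 tilt [-5.e-04 -6.e-04 -1.e+00] F [-0.4 -0.2 -0.8] M [-0.04 -0.05  0.06] q [ 0.1  -0.15  1.81 -0.    1.48 -1.24] grip 0.0 0.0853343521972506
tool shift mm [  0.4   1.7 223.6] spin -0.07
```

servo_tool --pt "1 0 1.5 40 0" --pt "1 0 0 40 0" --pt "1 0 0 40 0" --pt "1 0 0 40 0" --pt "1 0 0 30 0" --pt "1 0 0 20 0" --pt "1 0 0 13 0" --pt "1 0 0 0 0" --pt "1 0 0 0 0"

```text
t: 4.85
tool_pos: [0.5272, 0.1308, 0.0095]
tool_rot: [0.356, 3.119, 0.001]
contact_force: [0.3, 0.6, -0.9]
opening: 0.0855
grip_force: 0.0
```

```bash
python3 -c "
from tgt import *
go([.5255,.130,.0075],167.0)
from station import get_image
import cv2,numpy as np
a=get_image('top')[140:215,180:280,::-1];b=get_image('scene')[160:235,250:350,::-1]
cv2.imwrite('pics/pre.png',np.hstack([cv2.resize(i,(400,300),interpolation=cv2.INTER_CUBIC) for i in(a,b)]))"
```

```text
t 4.85 pos [0.5272 0.1308 0.0095] yaw 166.98 tilt [ 1.9e-03  2.0e-04 -1.0e+00] F [ 0.3  0.6 -0.9] M [ 0.03 -0.   -0.06] q [ 0.11  0.11  1.96 -0.    1.08 -1.24] grip 0.0 0.08548965975005371
tool shift mm [ 1.5 -1.2  2. ] spin -0.02
```

View pics/pre.png

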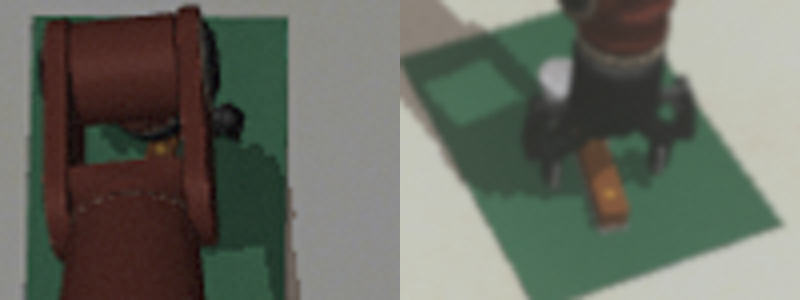

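The fingers straddle the handle: in the scene half they are at (550,180) and (660,165), with the handle end between them at (610,210). I'll adjust slightly and close.

servo_tool --pt "1 1.5 -1 2 0" --pt "0.5 0 0 0 0" --pt "0.2 0 0 0 0" --pt "0.2 0 0 0 0" --pt "0.2 0 0 0 0" --pt "0.2 0 0 0 0" --pt "0.2 0 0 0 0" --pt "0.2 0 0 0 0" --force 70

```text
t: 5.95
tool_pos: [0.525, 0.1305, 0.0066]
tool_rot: [0.355, 3.121, 0.0]
contact_force: [0.7, 0.3, 2.4]
opening: 0.0248
grip_force: 69.0
```

```bash
python3 -c "
from tgt import *
go([.5255,.130,.0075],167.0)"
```

```text
t 5.95 pos [0.525  0.1305 0.0066] yaw 167.01 tilt [ 8.e-04  1.e-04 -1.e+00] F [0.7 0.3 2.4] M [ 0.08 -0.08 -0.03] q [ 0.11  0.11  1.96  0.    1.07 -1.24] grip 69.01541135273874 0.024816882141280572
tool shift mm [-0.6 -0.4 -0.9] spin 0.01
```

servo_tool --pt "0.2 0 0 -15 0" --pt "0.2 0 0 -30 0" --pt "0.2 0 0 -40 0" --pt "0.2 0 0 -40 0" --pt "0.2 -10 -15 -20 0" --pt "0.2 -25 -38 0 0" --pt "0.2 -30 -42 0 0" --pt "0.2 -30 -42 0 0" --pt "0.2 -30 -42 0 0" --pt "0.2 -30 -42 0 0" --pt "0.2 -30 -42 0 0" --pt "0.2 -20 -40 0 0"

```text
t: 7.45
tool_pos: [0.6559, -0.2137, 0.1501]
tool_rot: [-0.357, -3.119, -0.0]
contact_force: [0.3, 0.5, -1.4]
opening: 0.0249
grip_force: 68.8
```

servo_tool --pt "0.2 -5 -5 0 0" --pt "0.2 0 0 0 0" --pt "0.2 0 0 0 0"

```text
t: 7.82
tool_pos: [0.6595, -0.2158, 0.1508]
tool_rot: [-0.354, -3.12, -0.001]
contact_force: [0.3, 0.6, -1.1]
opening: 0.025
grip_force: 68.7
```

```bash
python3 -c "
from tgt import *
go([.6605,-.2174,.0456],167.4)
from station import get_image
import cv2,numpy as np
for n in('top','scene'):
    i=get_image(n)[...,::-1];cv2.imwrite('pics/'+n+'_hold.png',i)
a=cv2.imread('pics/top_hold.png')[120:240,260:420];b=cv2.imread('pics/scene_hold.png')[150:270,130:290]
cv2.imwrite('pics/hold.png',np.hstack([cv2.resize(i,(400,300),interpolation=cv2.INTER_CUBIC) for i in(a,b)]))"
```

```text
t 7.825 pos [ 0.6595 -0.2158  0.1508] yaw 167.06 tilt [-1.1e-03  8.0e-04 -1.0e+00] F [ 0.3  0.6 -1.1] M [ 0.02 -0.07  0.02] q [-0.42  0.27  1.51  0.    1.37 -1.77] grip 68.74599217437208 0.024971339833335514
tool shift mm [ -1.5  -1.4 105.2] spin -0.34
```

View pics/hold.png

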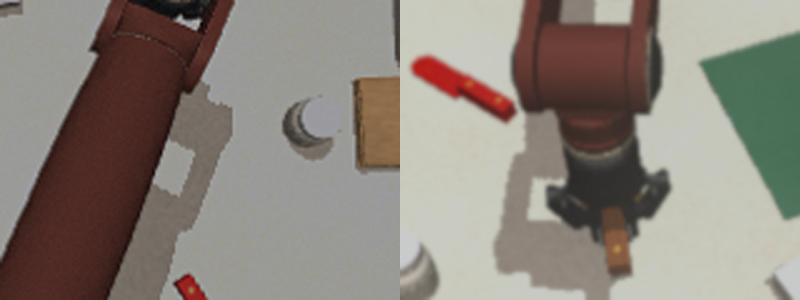

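The spatula is held, with its rear rivet at crop (617,249). The arm hides the blade. I'll check the rivet against where it should be.

```bash
python3 -c "
from tgt import *
from h import *
P=plane('scene',[[130+217/2.5-.3,150+249/2.5-.3]],.1508-.0026+.028)[0]
d=P[:2]-[.6595,-.2158];a=np.radians(167.06)
print('rel tool x,y mm',d@[np.cos(a),np.sin(a)]*1e3,d@[np.sin(a),-np.cos(a)]*1e3,'expected -30,0')"
```

```text
rel tool x,y mm -30.980527289923003 0.9316180481426 expected -30,0
```

servo_tool --pt "0.2 -1.5 -1.5 30 -0.3" --pt "0.2 0 0 30 0" --pt "0.2 0 0 25 0" --pt "0.2 0 0 15 0" --pt "0.2 0 0 4 0" --pt "0.2 0 0 0 0" --pt "0.2 0 0 0 0"

```text
t: 8.8
tool_pos: [0.6621, -0.219, 0.0489]
tool_rot: [0.347, 3.12, -0.001]
contact_force: [0.8, 1.0, -0.9]
opening: 0.0247
grip_force: 68.8
```

```bash
python3 -c "
from tgt import *
go([.6605,-.2174,.0456],167.4)
from station import get_image
import cv2,numpy as np
for n in('top','scene'):
    i=get_image(n)[...,::-1];cv2.imwrite('pics/'+n+'_pre2.png',i)
a=cv2.imread('pics/top_pre2.png')[110:200,270:390];b=cv2.imread('pics/scene_pre2.png')[165:270,160:300]
cv2.imwrite('pics/pre2.png',np.hstack([cv2.resize(i,(400,300),interpolation=cv2.INTER_CUBIC) for i in(a,b)]))"
```

```text
t 8.8 pos [ 0.6621 -0.219   0.0489] yaw 167.32 tilt [ 0.0023 -0.001  -1.    ] F [ 0.8  1.  -0.9] M [ 0.01 -0.04 -0.01] q [-0.43  0.38  1.56  0.    1.21 -1.78] grip 68.77178220078349 0.024716262562639014
tool shift mm [1.9 1.2 3.3] spin -0.08
```

View pics/pre2.png

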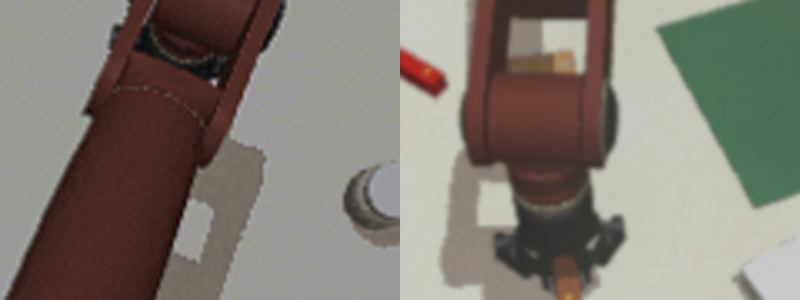

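The arm still hides the blade, but the rivet is within 1 mm of where it should be. I'll correct the pose, then advance slowly on force.

servo_tool --pt "0.2 1.5 1 3 0" --pt "0.2 0 0 0 0" --pt "0.2 0 0 0 0"

```text
t: 9.28
tool_pos: [0.6598, -0.2173, 0.0442]
tool_rot: [-0.347, -3.122, -0.0]
contact_force: [0.2, 0.8, -0.3]
opening: 0.0247
grip_force: 68.8
```

```bash
python3 -c "
from tgt import *
go([.6605,-.2174,.0456],167.4)"
```

```text
t 9.275 pos [ 0.6598 -0.2173  0.0442] yaw 167.32 tilt [-2.e-04  1.e-04 -1.e+00] F [ 0.2  0.8 -0.3] M [-0.04 -0.01 -0.  ] q [-0.43  0.38  1.56 -0.    1.2  -1.77] grip 68.77167301252484 0.024676855048948648
tool shift mm [-0.7  0.  -1.4] spin -0.08
```

servo_tool --pt "0.2 0 0 -1.5 0" --pt "0.2 8 0 0 0" --pt "0.2 8 0 0 0" --pt "0.2 8 0 0 0" --pt "0.2 6 0 0 0" --pt "0.2 5 0 0 0" --pt "0.2 5 0 0 0" --pt "0.2 0 0 0 0"

```text
t: 10.28
tool_pos: [0.6206, -0.2085, 0.0458]
tool_rot: [-0.347, -3.122, -0.0]
contact_force: [-0.2, -0.3, -1.2]
opening: 0.0249
grip_force: 68.8
```

```bash
python3 -c "
from tgt import *
go([.480+.0500*.9759,-.177-.05*.2181,.0456],167.4)"
```

```text
t 10.275 pos [ 0.6206 -0.2085  0.0458] yaw 167.31 tilt [-1.e-04  0.e+00 -1.e+00] F [-0.2 -0.3 -1.2] M [-0.02 -0.09 -0.02] q [-0.44  0.29  1.67 -0.    1.18 -1.79] grip 68.7715123873204 0.024890525548492075
tool shift mm [94.1 -0.1  0.2] spin -0.09
```

The tip should be about 16 mm inside, with no contact force. I'll continue.

servo_tool --pt "0.2 8 0 0 0" --pt "0.2 9 0 0 0" --pt "0.2 9 0 0 0" --pt "0.2 9 0 0 0" --pt "0.2 9 0 0 0" --pt "0.2 9 0 0 0" --pt "0.2 9 0 0 0" --pt "0.2 8 0 0 0" --pt "0.2 6 0 0 0" --pt "0.2 4 0 0 0" --pt "0.2 0 0 0 0"

```text
t: 11.65
tool_pos: [0.5427, -0.191, 0.0458]
tool_rot: [0.347, 3.122, 0.0]
contact_force: [0.2, 0.1, -0.3]
opening: 0.0245
grip_force: 68.8
```

```bash
python3 -c "
from tgt import *
go([.480+.0500*.9759,-.177-.05*.2181,.0426],167.4)"
```

```text
t 11.65 pos [ 0.5427 -0.191   0.0458] yaw 167.31 tilt [ 1.e-04  0.e+00 -1.e+00] F [ 0.2  0.1 -0.3] M [ 0.04 -0.08  0.04] q [-0.47  0.12  1.87  0.    1.15 -1.82] grip 68.77192896790802 0.02451402644438206
tool shift mm [14.2 -0.1  3.2] spin -0.09
```

servo_tool --pt "0.2 4 0 1 0" --pt "0.2 4 0 1 0" --pt "0.2 2 0 0.5 0" --pt "0.2 0 0 0 0"

```text
t: 12.15
tool_pos: [0.5329, -0.1887, 0.0432]
tool_rot: [-0.347, -3.122, -0.0]
contact_force: [0.1, 0.1, -0.8]
opening: 0.0248
grip_force: 68.8
```

servo_tool --pt "0.2 1 0 0.3 0" --pt "0.2 1 0 0.3 0" --pt "0.2 1 0 0 0" --pt "0.2 0 0 0 0"

```text
t: 12.65
tool_pos: [0.5301, -0.1881, 0.0427]
tool_rot: [0.347, 3.122, 0.0]
contact_force: [0.7, -0.1, -1.5]
opening: 0.025
grip_force: 68.8
```

servo_tool --pt "0.2 1 0 0 0" --pt "0.2 0 0 0 0"

```text
t: 12.9
tool_pos: [0.5291, -0.1879, 0.0427]
tool_rot: [-0.347, -3.122, -0.0]
contact_force: [-0.1, 0.0, -0.9]
opening: 0.0249
grip_force: 68.8
```

servo_tool --pt "0.2 1 0 0.3 0" --pt "0.2 0 0 0 0"

```text
t: 13.15
tool_pos: [0.5288, -0.1879, 0.0427]
tool_rot: [0.347, 3.121, -0.0]
contact_force: [2.6, -0.1, -1.6]
opening: 0.0248
grip_force: 68.8
```

servo_tool --pt "0.2 1 0 0.3 0" --pt "0.2 0 0 0 0"

```text
t: 13.4
tool_pos: [0.5287, -0.1879, 0.0429]
tool_rot: [0.347, 3.118, -0.001]
contact_force: [5.4, -0.6, -2.0]
opening: 0.0247
grip_force: 68.6
```

servo_tool --pt "0.2 0.7 0 0 0" --pt "0.2 0 0 0 0"

```text
t: 13.65
tool_pos: [0.5287, -0.188, 0.0431]
tool_rot: [0.347, 3.117, -0.002]
contact_force: [8.1, -1.0, -3.2]
opening: 0.025
grip_force: 68.7
```

The handle front met the face at x = 0.5287 (predicted 0.5288). I'll ease off, settle it onto the floor, then press lightly again.

servo_tool --pt "0.2 -2.2 0 0 0" --pt "0.2 0 0 0.7 0" --pt "0.2 0 0 0 0" --pt "0.2 0 0 0 0"

```text
t: 14.15
tool_pos: [0.5288, -0.1879, 0.0425]
tool_rot: [-0.347, -3.122, 0.0]
contact_force: [-2.5, 0.7, 5.9]
opening: 0.0246
grip_force: 70.0
```

servo_tool --pt "0.2 0 0 0.6 0" --pt "0.2 0 0 0 0"

```text
t: 14.4
tool_pos: [0.5289, -0.188, 0.0425]
tool_rot: [-0.347, -3.122, 0.0]
contact_force: [-2.4, 1.8, 9.5]
opening: 0.0245
grip_force: 70.3
```

```bash
python3 -c "
from tgt import *
go([.480+.0500*.9759,-.177-.05*.2181,.0426],167.4)"
```

```text
t 14.4 pos [ 0.5289 -0.188   0.0425] yaw 167.32 tilt [-5.e-04 -0.e+00 -1.e+00] F [-2.4  1.8  9.5] M [ 0.29  0.59 -0.01] q [-0.47  0.1   1.9  -0.    1.14 -1.82] grip 70.30882570892572 0.024532494337778824
tool shift mm [ 0.1  0.  -0.1] spin -0.08
```

servo_tool --pt "0.2 1.2 0 -0.8 0" --pt "0.2 1 0 0 0" --pt "0.2 0 0 0 0"

```text
t: 14.78
tool_pos: [0.5287, -0.188, 0.0427]
tool_rot: [0.347, 3.116, -0.002]
contact_force: [7.6, -1.8, -0.0]
opening: 0.0249
grip_force: 69.0
```

servo_tool --pt "0.35 0 0 0 0" --pt "0.5 0 0 0 0" --pt "0.8 0 0 0 0" --pt "0.8 0 0 0 0" --pt "0.8 0 0 0 0" --pt "0.8 0 0 -5 0" --pt "0.8 0 0 -15 0" --pt "0.8 0 0 -35 0" --pt "0.8 0 0 -40 0" --pt "0.8 0 0 -40 0" --pt "0.8 0 0 -40 0" --pt "0.8 0 0 0 0"

```text
t: 16.27
tool_pos: [0.5289, -0.1885, 0.2229]
tool_rot: [0.346, 3.113, -0.006]
contact_force: [0.4, -0.5, -0.2]
opening: 0.0688
grip_force: 0.0
```

servo_tool --pt "0.8 0 50 0 0" --pt "0.8 0 60 0 0" --pt "0.8 0 60 0 0" --pt "0.8 0 60 0 0" --pt "0.8 0 60 0 0" --pt "0.8 0 50 0 0" --pt "0.8 0 0 0 0"

```text
t: 17.15
tool_pos: [0.6007, 0.1475, 0.2157]
tool_rot: [-0.34, -3.122, -0.0]
contact_force: [-0.4, -0.4, -0.2]
opening: 0.068
grip_force: 0.0
```

```bash
python3 -c "
from tgt import *
from station import get_image
import cv2,numpy as np
go([0,0,0],0)
for n in('top','scene'):
    i=get_image(n)[...,::-1];cv2.imwrite('pics/'+n+'_end.png',i)
a=cv2.imread('pics/top_end.png')[145:220,260:360];b=cv2.imread('pics/scene_end.png')[170:245,160:260]
cv2.imwrite('pics/end.png',np.hstack([cv2.resize(i,(400,300),interpolation=cv2.INTER_CUBIC) for i in(a,b)]))"
```

```text
t 17.15 pos [0.6007 0.1475 0.2157] yaw 167.58 tilt [-1.5e-03  3.0e-04 -1.0e+00] F [-0.4 -0.4 -0.2] M [-0.03  0.01  0.01] q [ 0.12  0.05  1.64  0.    1.45 -1.23] grip 0.0 0.06798537417198286
tool shift mm [ 554.6 -273.2  216.6] spin 167.58
```

View pics/end.png

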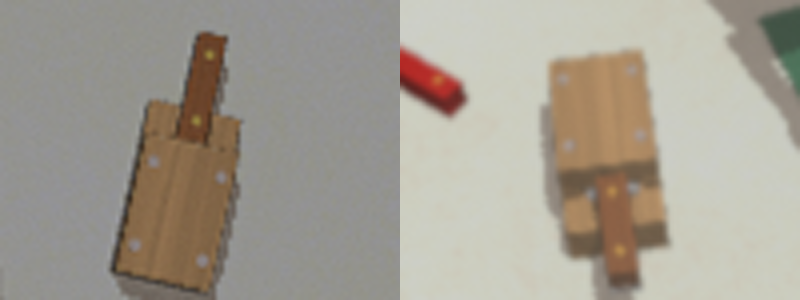

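The handle sits against the face in both views, with the blade in the slot (scene half, (590,193) to (632,188)). I'll check the seating with the rivets, then hand in if it fits.

Run:
```python
from h import *
r=lambda p,x,y:np.float64(p)/4-.375+[x,y]
d=np.array([.9759,-.2181]);ok=True
for n,p in(('top',r([[209,55],[196,120]],260,145)),('scene',r([[220,250],[212,191]],160,170))):
    P=plane(n,p,.068)[:,:2];o=P.mean(0);v=o-[.48,-.177];g=v@d
    print(n,o.round(4),'out mm',g*1e3,'lat',(v@[.2181,.9759])*1e3,'sep',np.linalg.norm(P[0]-P[1])); ok&=abs(g-.05)<.003
if ok:
    from station import finish_job;print(finish_job())
```

```text
top [ 0.5298 -0.1879] out mm 51.005423203272734 lat 0.18699747737852854 sep 0.059337491956022184
scene [ 0.5286 -0.1876] out mm 49.74698637451377 lat 0.2585564603326721 sep 0.05996209490797504
the job is handed in; nothing more can be done
None
```

The spatula is in the slot blade first, handle up, and home against the block within about 1 mm in both camera views; I let go, moved the arm clear and handed the job in at about 17 s, without checking the gift box, jar and brush in a final image.

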